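# Lock the over-centre fixture clamp with the extension bar

### The arm

A 6-joint arm with a two-finger parallel gripper is mounted at the origin on the work surface. World frame = base frame: x ahead of the robot, y to its left, z up, the work surface at z = 0. Lengths are in m, angles in degrees, forces in N, time in s.
With the tool pointing down it reaches from about 0.4 to 0.825 m from the base axis. Payload 7 kg.
Tool frame: the origin (TCP) lies midway between the tips of the shut fingers; the grasp point (between the pads) lies 19 mm behind it; z points along the fingers, y is the direction in which the jaws open and shut (so a half turn about z gives the same grasp; the last joint's range is limited). The gripper opens to 88 mm and grips with 3 to 60 N. Pads are 19 mm wide; open, the fingers measure 130 mm over their backs; the gripper's body (78 mm by 193 mm) begins 47 mm behind the grasp point.
Start: joints at [89.616, 20.546, 0.682, 0, -70.136, -16.507], TCP at [0.196, 0.646, 0.227] pointing down, gripper open.
Joint ranges: [-176.03, 176.03], [-82.01, 121.73], [-58.28, 71.71], [-173.87, 95.51], [-174.79, -0.11], [-173.66, 173.66]. Speed limits (degrees/s): [136.94, 136.94, 172.46, 180, 180, 180].

### API

Orientations are given as [roll, pitch, yaw] about the fixed x, y, z axes, in that order (R = Rz(yaw) Ry(pitch) Rx(roll)).
In Python, from plant import r gives the robot as it stands.
- The arm moves only by the tool carry_out, never from a script. Its argument "motion" is one flat list of numbers, 7 for each row, row after row: the turn, a rotation vector about the tool's x, y, z in degrees, then the shift along the tool's x, y, z in cm, then the finger opening in cm, from 0 to 8.76. A call has 1 to 20 rows; each row shifts and turns the commanded pose from where the row before left it, along the tool's axes as they then stand; what a row does not reach is not made up. A row lasts 1/12 s, in which the tool goes at most 41.7 mm and 7.16 degrees, less where a joint would pass 70% of its speed; a pose out of reach is approached as far as the arm can. A call is refused whole if a number of a shift passes 4.17 or a number of a turn 7.16, either way. A call with a gripper value outside its range is refused whole. The fingers move at their own pace and stop on an object; "grip_force" is the grip in N (left out, the last holds). Time passes only in rows, so rows that do not move let the fingers close. It gives the time, the measured TCP pose, the force and the opening at its end, in the units of the state.
- r.get_state(): the state, without advancing time (a new reading comes with each control period).
- r.capture(name): name is "scene" or "top" or "wrist"; returns a dict with "pixels" (480x640x3 uint8, red, green, blue), "K" (3x3 intrinsics, pixels), "R" (3x3) and "t" (3): a world point X has camera coordinates R X + t. Camera axes: x right, y down, z forward; pixel columns grow to the right and rows downward; lengths in m; the calibration is good to about 2 mm. The wrist camera is an equidistant fisheye: a pixel r from the principal point sees the ray r / f radians off the axis. A picture is of the moment at which its call begins. There is no depth.
- r.close_job(): hands the job in, once; it reports no verdict.
The state is a dict: "time_s": time; "joints": joint angles; "qd": joint speeds; "joint_torque": joint torques, N m; "tcp_pos": TCP position; "eef_rot": TCP orientation; "contact_force": force on the tool from outside, world axes, zero at the start; "moment": the same for the moment, N m; "gripper_width": finger opening in m.
Only numpy, scipy, OpenCV 4.12 (cv2) and the standard library are available. Lean on these libraries where they do the work, as an engineer would, in place of code of your own. Each camera call takes 0.05 s, during which the arm holds its last target. There are 200 camera calls.

### The job

Slip the square-tube extension bar over the toggle clamp's short handle until it is fully home against the collar, then use it to throw the handle past its dead point and ease it down onto the stop screw: do not let it snap over and do not lean on the stop. Then draw the bar off and leave it lying flat on the bench, clear of the clamp, without pushing the handle with the gripper and without disturbing the other things.

Things in the scene. Friction and masses are not known exactly. Their poses are not given: they have to be found in the camera images.
- toggle (a joint): angle of the clamp's handle about its upright pivot (rad), anticlockwise from above. 0 = open (as it starts), 1.15 = dead point, built limit 1.62; the stop screw ends the swing somewhere between 1.25 and 1.55, differently each time. A spring resists with up to about 1.6 N m on the way (most near 0.5), nothing at the dead point, and beyond it drives the handle on, with up to 1.4 N m. Let go beyond the dead point it snaps against the stop
- pivot (a point): point on the handle's upright pivot at handle height, 75 mm above the bench; the hub around it has radius 26 mm and its top at 88 mm, a 6 mm nut on it. Yaw of this frame = fixture yaw + joint toggle; the handle points along the yaw direction pi - 0.68 = 2.4616 rad in this frame, horizontally away from the pivot
- collar (a point): centre of the collar face at the root of the handle, 34 mm from the pivot, 75 mm above the bench. The collar is 28 mm wide and 26 mm high. From here the handle, a plain steel bar 16 x 16 mm in section, runs 50 mm outwards and ends in a blunt cone 10 mm long (8 mm wide at its end); same frame directions as pivot
- handle_tip (a point): tip of the clamp handle's cone, 94 mm from the pivot and 60 mm from the collar, 75 mm above the bench; same frame directions as pivot
- fixture: fixture, bolted down: aluminium base plate 260 x 150 x 14 mm (from 45 mm in front of the pivot to 215 mm behind it, pivot on its centre line) with a plunger that the toggle pushes against a grey module with a green terminal strip, held against a fence. Origin on the bench under the pivot; x points from the pivot along the plunger to the module. At joint toggle t the handle points along fixture yaw + 2.4616 + t
- stop_bracket: steel block 14 x 24 x 32 mm on the base plate, right of the plunger, carrying the adjustable stop screw that meets an ear on the hub, 42 mm from the pivot, when the handle comes over. Origin under the block. The screw's setting is not measured; it bears about 7 to 32 N from the clamp's own spring and must not be pressed with more than 60 N (about 8 N pushed at a hand 160 mm from the pivot, once the stop is met)
- bar_centre (a point): centre of the loose extension bar, an aluminium square tube 200 mm long, 26 x 26 mm outside, 20 x 20 mm inside (2 mm play on each side of the handle), 0.2 kg, hollow for 185 mm from the mouth, other end plugged black. It starts lying flat, this point 13 mm above the bench; x runs along the bar to the open mouth
- bar_mouth (a point): centre of the bar's open end, 100 mm from its centre; x points out of the mouth. It lies at the collar point when the bar is fully home
- jar: bystander: capped clear jar, 52 mm diameter, 75 mm high, origin under its centre
- module: bystander: loose grey electronics module with terminal strips, 50 x 60 x 49 mm, origin under its centre
- driver: bystander: screwdriver with red handle lying on the bench, about 200 mm long, origin under its middle
Not all that is in view belongs to the job. Of the things that look like the part that bears bar_centre, the middle-sized one is meant.

How it is judged (in metres and radians):
On the way, in this order (a step that is already met when the one before it is completed fails the run):
1. the bar is fully home on the open handle (mouth within 6 mm of the collar) (distance between bar_mouth and collar below 0.006 m and value of joint toggle below 0.4 rad), for 0.1 s.
2. with the bar still on it, the handle rests on the stop screw past the dead point (distance between bar_mouth and collar below 0.02 m and value of joint toggle above 1.2 rad and contact force between toggle and stop_bracket above 3 N), for 0.2 s.
At the end, for the whole second after the job is handed in: The handle is past its dead point (joint beyond 1.2) and rests on the stop screw with more than 3 N; the bar lies flat on the bench (centre and mouth below 18 mm), still, not touching the clamp, its mouth more than 100 mm from the pivot (value of joint toggle above 1.2 rad and contact force between toggle and stop_bracket above 3 N and height (world z) of each of bar_centre, bar_mouth below 0.018 m and horizontal distance between bar_mouth and pivot above 0.1 m and contact force between bar and toggle below 0.2 N and linear speed of bar below 0.02 m/s).
It fails at once if the handle snaps over (faster than 1.7 rad/s) (velocity of joint toggle above 1.7 rad/s).
It fails at once if the stop screw is pressed with more than 60 N (contact force between toggle and stop_bracket above 60 N).
It fails at once if the gripper pushes the clamp's handle (contact force between the fingers and toggle above 2 N).
It fails at once if the jar, the loose module or the screwdriver is moved by more than 20 mm (distance of any of jar, module, driver from where it was at the start of the episode above 0.02 m).
It also fails if it takes over 64 s, if anything falls off the work surface, if the arm or the gripper's body presses on something with over 40 N, if the wrist force passes 120 N, or if a joint passes its speed limit or range.

## Working session

There is one attempt and no reset: what is moved stays moved. The work goes in short steps, Python scripts to look and compute and a tool call to move; the robot and the scene stay as the last step left them, time stands still between calls to the robot, and variables do not carry over. Pictures are saved under pics/ and viewed, about 8 in all and at most 12, crops included, and the job is handed in when it is done.

Besides the shell and the picture viewer there is one more tool, called after "Call:" by a JSON object that holds its "method" and its "body". carry_out: Moves the arm, as the interface text tells. Its arguments: {"type":"object","properties":{"motion":{"type":"array"},"grip_force":{"type":"number"}},"required":["motion"]}

```bash
ls; mkdir -p pics; python3 - <<'E'
from plant import r
import cv2,pickle
d={}
for n in("scene","top","wrist"):
    c=r.capture(n);d[n]=c;cv2.imwrite(f"pics/{n}0.png",c["pixels"][:,:,::-1]);print(n,c["K"].tolist(),c["R"].round(3).tolist(),c["t"].round(3).tolist())
pickle.dump(d,open("c0.pkl","wb"))
print(r.get_state())
E
```

```text
pics
scene [[511.0541514410044, 0.0, 320.58350582607073], [0.0, 511.0541514410044, 234.94911673041932], [0.0, 0.0, 1.0]] [[-0.812, 0.584, -0.013], [0.323, 0.43, -0.843], [-0.486, -0.689, -0.538]] [0.481, -0.126, 1.637]
top [[489.5860071340103, 0.0, 316.52691336428467], [0.0, 489.5860071340103, 231.39660852994692], [0.0, 0.0, 1.0]] [[-0.014, -1.0, -0.001], [-0.986, 0.014, -0.164], [0.164, -0.002, -0.986]] [0.012, 0.599, 1.254]
wrist [[371.64829954431775, 0.0, 318.86043754963987], [0.0, 371.64829954431775, 237.6263111349059], [0.0, 0.0, 1.0]] [[-0.291, -0.957, 0.001], [-0.918, 0.28, 0.282], [-0.27, 0.081, -0.96]] [0.673, -0.035, 0.39]
{'time_s': 0.15, 'joints': array([ 8.96169950e+01,  2.05805279e+01,  6.45268039e-01, -1.46650089e-02,
       -7.01370357e+01, -1.65067748e+01]), 'qd': array([ 0.05104649, -0.15408407,  0.1809001 ,  0.04456654,  0.00258044,
        0.04318811]), 'joint_torque': array([-1.82187607e-03, -5.83277178e+01,  2.93287414e+01,  7.00121418e+00,
        8.75399768e-03, -1.05295544e-04]), 'tcp_pos': array([0.19602836, 0.64550722, 0.22585029]), 'eef_rot': array([ 1.79926766e+02, -7.32331168e-03, -1.68947665e+01]), 'contact_force': array([0.40586259, 0.06960297, 0.11969729]), 'moment': array([-0.05966163, -0.04714274, -0.00914187]), 'gripper_width': 0.08755823131712633}
```

View pics/top0.png

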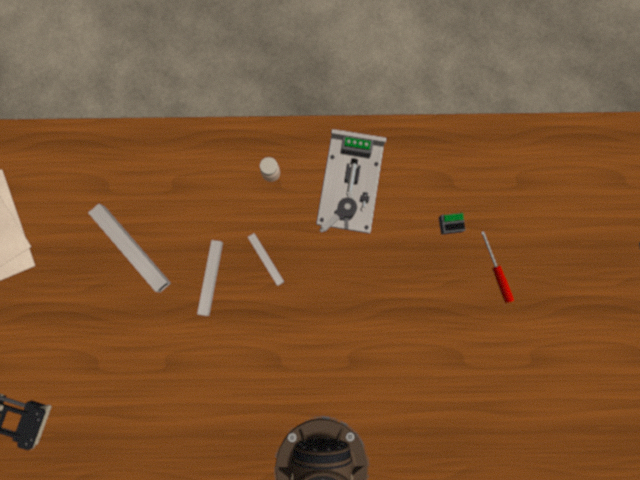

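View pics/scene0.png

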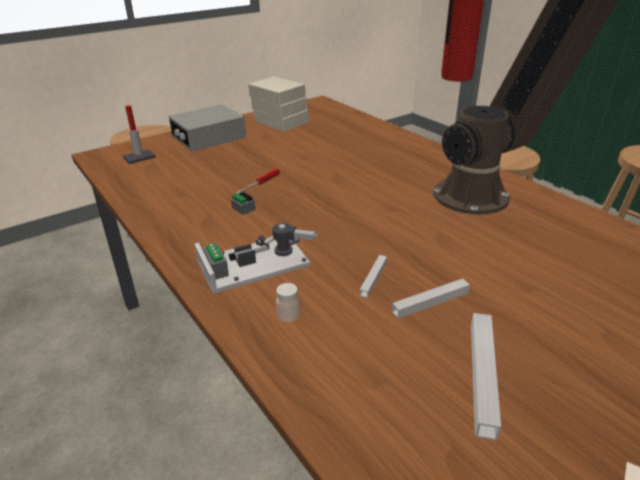

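The top view shows three bars. The middle-sized one runs from about (217,242) to (204,315). The fixture's hub is near (346,208), with the handle pointing to (322,229). Next I'll crop closer and measure.

```bash
cat > h.py <<'E'
import numpy as np,cv2
def ray(c,uv):
    K,R,t=c["K"],c["R"],c["t"]; o=-R.T@t
    d=R.T@np.linalg.inv(K)@np.array([uv[0],uv[1],1.]); return o,d
def onz(c,uv,z):
    o,d=ray(c,uv); return o+d*(z-o[2])/d[2]
def proj(c,X):
    p=c["K"]@(c["R"]@np.asarray(X,float)+c["t"]); return p[:2]/p[2]
def tri(c1,u1,c2,u2):
    (o1,d1),(o2,d2)=ray(c1,u1),ray(c2,u2)
    s=np.linalg.lstsq(np.c_[d1,-d2],o2-o1,rcond=None)[0]
    a,b=o1+d1*s[0],o2+d2*s[1]; return (a+b)/2,np.linalg.norm(a-b)
def fray(c,uv):
    K,R,t=c["K"],c["R"],c["t"]; v=np.array([uv[0]-K[0,2],uv[1]-K[1,2]]); n=np.linalg.norm(v); a=n/K[0,0]
    return -R.T@t, R.T@np.r_[v/n*np.sin(a),np.cos(a)]
def fonz(c,uv,z):
    o,d=fray(c,uv); return o+d*(z-o[2])/d[2]
E
python3 - <<'E'
import pickle,cv2,numpy as np
from h import *
d=pickle.load(open("c0.pkl","rb"))
for n in("top","scene"):
    c=d[n];hsv=cv2.cvtColor(c["pixels"],cv2.COLOR_RGB2HSV)
    m=((hsv[...,1]<60)&(hsv[...,2]>90)).astype(np.uint8)
    k,l,s,ce=cv2.connectedComponentsWithStats(m)
    for i in range(1,k):
        if 150<s[i,4]<6000:
            pts=np.argwhere(l==i)[:,::-1].astype(np.float32)
            b=cv2.boxPoints(cv2.minAreaRect(pts))
            w=[onz(c,p,.026)[:2].round(3).tolist() for p in b]
            print(n,s[i].tolist(),b.round(0).tolist(),w)
def cr(n,x,y,w,h): return cv2.resize(d[n]["pixels"][y:y+h,x:x+w,::-1],(400,300),interpolation=cv2.INTER_CUBIC)
a=np.vstack([np.hstack([cr("top",180,230,120,90),cr("top",300,125,120,120*3//4+0)]),np.hstack([cr("scene",370,250,120,90),cr("scene",210,210,120,90)])])
cv2.imwrite("pics/crop1.png",a)
cv2.imwrite("pics/w.png",d["wrist"]["pixels"][:,:,::-1])
E
```

```text
top [317, 130, 69, 103, 4053] [[315.0, 230.0], [332.0, 129.0], [385.0, 138.0], [369.0, 239.0]] [[0.607, 0.008], [0.895, -0.044], [0.867, -0.193], [0.581, -0.137]]
top [260, 158, 19, 18, 251] [[258.0, 160.0], [275.0, 156.0], [279.0, 172.0], [262.0, 176.0]] [[0.807, 0.163], [0.819, 0.117], [0.77, 0.106], [0.759, 0.151]]
top [0, 170, 34, 109, 1948] [[-0.0, 170.0], [33.0, 170.0], [33.0, 278.0], [0.0, 278.0]] [[0.788, 0.878], [0.787, 0.787], [0.488, 0.762], [0.489, 0.851]]
top [89, 204, 81, 88, 1723] [[88.0, 213.0], [100.0, 202.0], [170.0, 283.0], [157.0, 293.0]] [[0.664, 0.627], [0.693, 0.595], [0.47, 0.396], [0.442, 0.428]]
top [248, 234, 36, 51, 421] [[248.0, 237.0], [254.0, 233.0], [284.0, 281.0], [277.0, 285.0]] [[0.591, 0.19], [0.602, 0.172], [0.47, 0.093], [0.459, 0.111]]
top [198, 241, 24, 75, 852] [[197.0, 314.0], [211.0, 239.0], [223.0, 242.0], [208.0, 316.0]] [[0.388, 0.322], [0.585, 0.289], [0.579, 0.258], [0.382, 0.292]]
scene [0, 0, 128, 35, 3529] [[-0.0, 0.0], [127.0, 0.0], [127.0, 34.0], [0.0, 34.0]] [[0.558, -5.778], [-0.478, -4.869], [0.079, -3.151], [0.83, -3.773]]
scen
[... 1239 characters left out ...]
.624, 0.19], [0.474, 0.094], [0.47, 0.125], [0.619, 0.217]]
scene [392, 279, 77, 39, 1237] [[389.0, 304.0], [466.0, 276.0], [471.0, 291.0], [395.0, 319.0]] [[0.589, 0.262], [0.372, 0.296], [0.407, 0.342], [0.613, 0.307]]
scene [277, 283, 21, 37, 661] [[277.0, 283.0], [297.0, 283.0], [297.0, 319.0], [277.0, 319.0]] [[0.753, 0.045], [0.715, 0.074], [0.785, 0.181], [0.82, 0.154]]
scene [471, 313, 30, 127, 2920] [[470.0, 313.0], [496.0, 312.0], [501.0, 439.0], [475.0, 440.0]] [[0.468, 0.392], [0.42, 0.424], [0.675, 0.633], [0.711, 0.609]]
scene [625, 463, 15, 17, 219] [[625.0, 463.0], [639.0, 463.0], [639.0, 479.0], [625.0, 479.0]] [[0.551, 0.779], [0.533, 0.792], [0.561, 0.806], [0.578, 0.793]]
```

View pics/crop1.png

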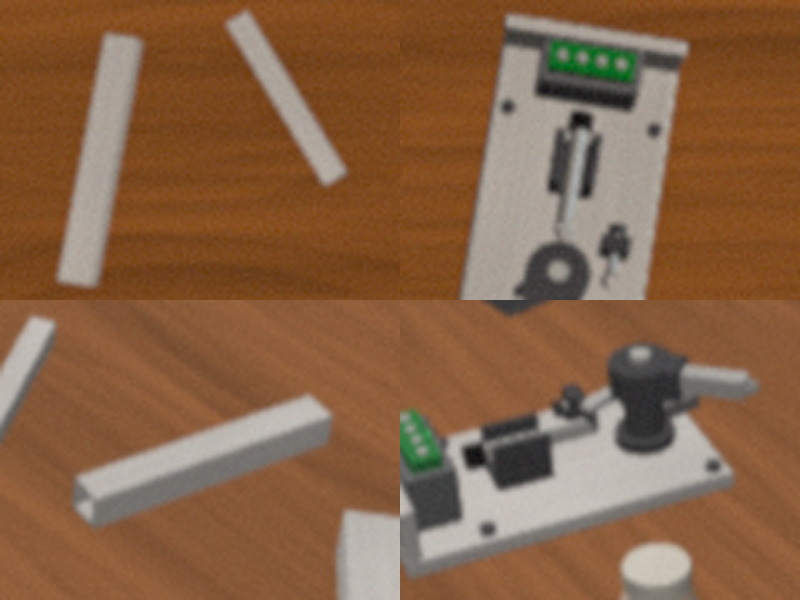

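View pics/wrist0.png

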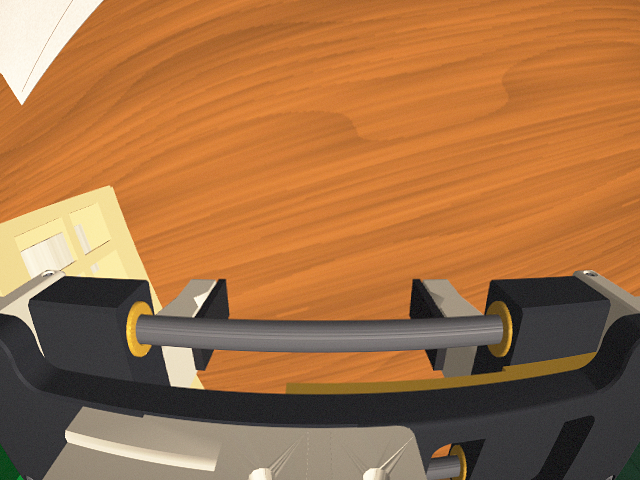

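Seen so far: the middle bar's open mouth is at the end away from the robot (scene px (397,308)). The plugged end is near the robot. The handle points toward the robot and to its left. Now I'll measure the pivot, handle and fixture yaw from both views.

```bash
python3 - <<'E'
import pickle,cv2,numpy as np
from h import *
d=pickle.load(open("c0.pkl","rb"))
T,S=d["top"],d["scene"]
print("top cam",(-T["R"].T@T["t"]).round(3))
def comp(c,x0,y0,x1,y1,lo,hi=256):
    g=cv2.cvtColor(c["pixels"],cv2.COLOR_RGB2GRAY)[y0:y1,x0:x1]
    k,l,s,ce=cv2.connectedComponentsWithStats(((g>=lo)&(g<hi)).astype(np.uint8))
    return [(s[i,4],(ce[i]+[x0,y0]).round(1).tolist()) for i in range(1,k) if s[i,4]>4]
print(comp(T,335,197,358,219,0,80),comp(T,341,201,353,213,110))
print(comp(S,273,219,292,233,100))
P,e=tri(T,(346.9,205.8),S,(282,225.9));print("nut rough",P.round(4),e)
for u in [(346.9,205.8)]:print(onz(T,u,.094).round(4))
print(onz(S,(282,225.9),.094).round(4))
# plate: white mask, fit lines on left & right edges in top view
hsv=cv2.cvtColor(T["pixels"],cv2.COLOR_RGB2HSV); m=(hsv[...,1]<70)
L=[];Rr=[]
for y in range(150,214):
    xs=np.where(m[y,310:395])[0]+310; L.append((xs.min(),y));Rr.append((xs.max()+1,y))
for E in(L,Rr):
    E=np.array(E,float)-[.5,0]; w=np.array([onz(T,p,.014)[:2] for p in E])
    v=cv2.fitLine(w.astype(np.float32),cv2.DIST_HUBER,0,1e-4,1e-4).ravel(); print("edge yaw",np.degrees(np.arctan2(v[1]*np.sign(v[0]),abs(v[0]))),v.round(4))
a=cv2.resize(T["pixels"][185:245,305:385,::-1],(640,480),interpolation=cv2.INTER_CUBIC);cv2.imwrite("pics/crop2.png",a)
E
```

```text
top cam [0.386 0.006 1.335]
[(np.int32(269), [345.8, 209.0])] [(np.int32(30), [347.2, 205.7])]
[(np.int32(15), [274.1, 221.7]), (np.int32(8), [290.5, 220.8]), (np.int32(31), [281.3, 225.6])]
nut rough [ 0.6586 -0.0762  0.0921] 0.0003541130331366189
[ 0.6581 -0.076   0.094 ]
[ 0.6603 -0.0737  0.094 ]
edge yaw -10.503963 [ 0.9832 -0.1823  0.7461 -0.0166]
edge yaw -10.357332 [ 0.9837 -0.1798  0.7494 -0.1692]
```

View pics/crop2.png

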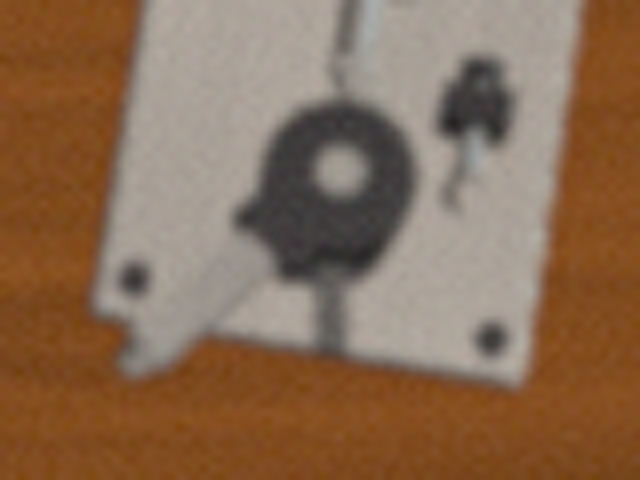

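The pivot is at (0.6585, -0.076). Its triangulated height of 92 mm matches the nut, and the plate centre line agrees. Fixture yaw is -10.4°, so the handle points along 130.6°. The bar centre is about (0.4835, 0.290) with yaw about -9.5°. Moving above the bar.

Call:
{"method": "carry_out", "body": {"motion": [0,0,0,2.6,1.85,0.7,8,0,0,0,2.6,1.85,0.7,8,0,0,0,2.6,1.85,0.7,8,0,0,0,2.6,1.85,0.7,8,0,0,0,2.6,1.85,0.7,8,0,0,0,2.6,1.85,0.7,8,0,0,0,2.6,1.85,0.7,8,0,0,0,2.6,1.85,0.7,8,0,0,0,2.6,1.85,0.7,8,0,0,0,2.6,1.85,0.7,8,0,0,0,2.6,1.85,0.7,8,0,0,0,2.6,1.85,0.7,8,0,0,0,2.6,1.85,0.7,8,0,0,0,2.6,1.85,0.7,8,0,0,-3.7,0,0,0,6,0,0,-3.7,0,0,0,6,0,0,0,0,0,0,6]}}

```text
time_s: 1.57
tcp_pos: [0.4694, 0.2914, 0.1282]
eef_rot: [180.0, 0.0, -9.4]
contact_force: [-0.3, 0.7, -0.0]
gripper_width: 0.0657
```

```bash
python3 - <<'E'
import pickle,cv2,numpy as np
from h import *
from plant import r
c=r.capture("wrist");pickle.dump(c,open("w1.pkl","wb"));cv2.imwrite("pics/w1.png",c["pixels"][:,:,::-1])
print(r.get_state()["tcp_pos"],r.get_state()["eef_rot"])
hsv=cv2.cvtColor(c["pixels"],cv2.COLOR_RGB2HSV);m=((hsv[...,1]<60)&(hsv[...,2]>90)).astype(np.uint8)
k,l,s,ce=cv2.connectedComponentsWithStats(m)
for i in range(1,k):
    if s[i,4]>300:
        print(s[i].tolist())
E
```

```text
[0.46931192 0.29186646 0.12838332] [ 1.79982168e+02  1.09198329e-02 -9.59026163e+00]
[597, 0, 43, 35, 1026]
[420, 38, 130, 172, 5820]
[295, 78, 38, 243, 8738]
[0, 84, 188, 197, 13085]
[0, 270, 76, 102, 3738]
[568, 270, 72, 98, 3485]
[189, 280, 50, 39, 1199]
[400, 280, 50, 39, 1176]
[175, 323, 289, 68, 8451]
[42, 406, 387, 74, 20759]
[523, 422, 41, 54, 803]
```

View pics/w1.png

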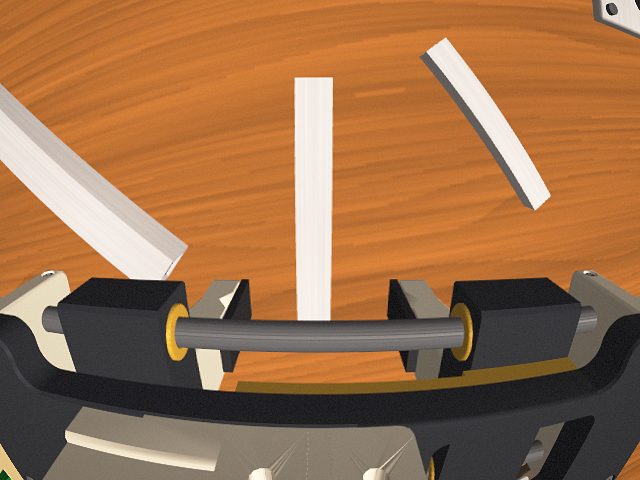

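The wrist view shows the bar's top face from (295–333, 78) down to about (297–331, 320), between the jaws and nearly aligned with the tool. Now I'll measure its axis and the mouth edge.

```bash
python3 - <<'E'
import pickle,cv2,numpy as np
from h import *
c=pickle.load(open("w1.pkl","rb"))
hsv=cv2.cvtColor(c["pixels"],cv2.COLOR_RGB2HSV);m=((hsv[...,1]<60)&(hsv[...,2]>90))
L=[];R=[]
for y in range(90,305):
    xs=np.where(m[y,280:345])[0]+280
    L.append(fonz(c,(xs.min()-.5,y),.026)[:2]);R.append(fonz(c,(xs.max()+.5,y),.026)[:2])
for E in(L,R):
    v=cv2.fitLine(np.float32(E),cv2.DIST_HUBER,0,1e-4,1e-4).ravel();print(np.degrees(np.arctan(v[1]/v[0])),v.round(4))
ys=[np.where(m[:,x])[0] for x in (305,314,323)]
print([fonz(c,(x,y[y>60].min()-.5),.026).round(4).tolist() for x,y in zip((305,314,323),ys)])
M=(np.array(L)+np.array(R))/2;print("mid",M[0],M[-1],np.linalg.norm(np.array(L)-R,axis=1)[[0,-1]])
E
```

```text
-9.679215 [ 0.9858 -0.1681  0.4999  0.3026]
-9.418423 [ 0.9865 -0.1636  0.4694  0.2815]
[[0.5838, 0.2811, 0.026], [0.5827, 0.275, 0.026], [0.5817, 0.2689, 0.026]]
mid [0.57409115 0.27678022] [0.41697347 0.30380653] [0.02606892 0.02570181]
```

Call:
{"method": "carry_out", "body": {"motion": [0,0,0,0,-0.3,2.5,6,0,0,0,0,0,2.5,6,0,0,0,0,0,2.5,6,0,0,0,0,0,2.0,6,0,0,0,0,0,1.5,6,0,0,0,0,0,1.0,6,0,0,0,0,0,0.4,6,0,0,0,0,0,0,2,0,0,0,0,0,0,2,0,0,0,0,0,0,2,0,0,0,0,0,0,2,0,0,0,0,0,0,2,0,0,0,0,0,0,2], "grip_force": 50}}

```text
time_s: 2.7
tcp_pos: [0.4699, 0.2955, 0.0052]
eef_rot: [-179.9, -0.0, -9.5]
contact_force: [-1.2, 0.1, 3.4]
gripper_width: 0.0256
```

The grip is good at 25.6 mm. Lifting, carrying to a point in line with the handle, and turning to -49.5°.

Call:
{"method": "carry_out", "body": {"motion": [0,0,0,0,0,-1.5,2,0,0,0,0,0,-2,2,0,0,0,0,0,-3,2,0,0,0,0,0,-3,2,0,0,0,0.9,2.36,0,2,0,0,0,0.9,2.36,0,2,0,0,0,0.9,2.36,0,2,0,0,0,0.9,2.36,0,2,0,0,0,0.9,2.36,0,2,0,0,0,0.9,2.36,0,2,0,0,0,0.9,2.36,0,2,0,0,0,0.9,2.36,0,2,0,0,6,0,0,0,2,0,0,6,0,0,0,2,0,0,6,0,0,0,2,0,0,6,0,0,0,2,0,0,6,0,0,0,2,0,0,6,0,0,0,2,0,0,4,0,0,0,2,0,0,0,0,0,0,2]}}

```text
time_s: 4.37
tcp_pos: [0.5091, 0.0969, 0.0994]
eef_rot: [180.0, 0.0, -49.7]
contact_force: [0.4, -0.3, -2.3]
gripper_width: 0.0254
```

```bash
python3 - <<'E'
import pickle,cv2,numpy as np
from h import *
from plant import r
d={n:r.capture(n) for n in("wrist","scene","top")};pickle.dump(d,open("c2.pkl","wb"))
print(r.get_state()["tcp_pos"],r.get_state()["eef_rot"])
w=d["wrist"]["pixels"][0:300,140:540,::-1]
s=cv2.resize(d["scene"]["pixels"][200:290,250:370,::-1],(400,300),interpolation=cv2.INTER_CUBIC)
cv2.imwrite("pics/c2.png",np.hstack([cv2.resize(w,(400,300)),s]))
E
```

```text
[0.50938507 0.09707551 0.09951675] [ 1.79992697e+02  8.06779885e-03 -4.93509483e+01]
```

View pics/c2.png

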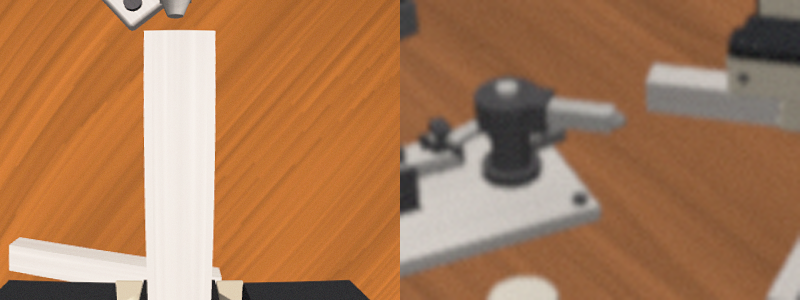

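The bar is lined up. In the wrist view its mouth edge is at about px (320,30), with the handle's cone just ahead at about (316,15). Next I'll compute the lateral offset and any sag of the bar.

```bash
python3 - <<'E'
import pickle,cv2,numpy as np
from h import *
d=pickle.load(open("c2.pkl","rb"));c=d["wrist"]
g=cv2.cvtColor(c["pixels"],cv2.COLOR_RGB2HSV)
for y in (4,8,12,15): print(y,[(x,int(g[y,x,1]),int(g[y,x,2])) for x in range(296,340,3)])
m=((g[...,1]<60)&(g[...,2]>150))
tcp=np.array([.5094,.0971,.0995]);yaw=np.radians(-49.4);ax=np.array([np.cos(yaw),np.sin(yaw)]);lt=np.array([-ax[1],ax[0]])
f=lambda p:(round(float((p[:2]-tcp[:2])@ax),4),round(float((p[:2]-tcp[:2])@lt),4))
for y in (40,100,180,250):
    xs=np.where(m[y,270:380])[0]+270; a,b=fonz(c,(xs.min()-.5,y),.1203),fonz(c,(xs.max()+.5,y),.1203); print(y,f(a),f(b),"mid",f((a+b)/2))
print("mouth top edge",f(fonz(c,(320,29.5),.1203)))
piv=np.array([.6585,-.076]);print("pivot rel",f(piv),"tip",f(piv+.094*np.array([np.cos(np.radians(130.6)),np.sin(np.radians(130.6))])))
# side views of bar in scene: project expected mouth top corners, handle tip, pivot nut
S,T=d["scene"],d["top"]
mo=tcp[:2]+.115*ax
print("scene mouth top expected",[proj(S,[*(mo+s*.013*lt),z]).round(1).tolist() for s in(1,-1) for z in(.1203,.0943)])
tip=piv+.094*np.array([-.651,.759]);print("tip",proj(S,[*tip,.075]).round(1),proj(T,[*tip,.075]).round(1),"nut",proj(S,[*piv,.094]).round(1))
E
```

```text
4 [(296, 26, 220), (299, 24, 189), (302, 17, 104), (305, 24, 107), (308, 23, 121), (311, 19, 149), (314, 20, 176), (317, 21, 192), (320, 24, 198), (323, 21, 196), (326, 20, 177), (329, 192, 186), (332, 184, 182), (335, 193, 176), (338, 189, 177)]
8 [(296, 25, 132), (299, 37, 90), (302, 41, 100), (305, 15, 105), (308, 18, 126), (311, 20, 150), (314, 25, 182), (317, 21, 197), (320, 23, 203), (323, 21, 194), (326, 29, 142), (329, 184, 184), (332, 184, 177), (335, 186, 178), (338, 186, 185)]
12 [(296, 0, 85), (299, 188, 191), (302, 187, 192), (305, 127, 135), (308, 17, 117), (311, 22, 150), (314, 22, 185), (317, 22, 201), (320, 21, 206), (323, 16, 176), (326, 194, 183), (329, 190, 177), (332, 190, 176), (335, 189, 186), (338, 183, 192)]
15 [(296, 185, 194), (299, 183, 192), (302, 183, 194), (305, 185, 200), (308, 14, 88), (311, 23, 77), (314, 13, 80), (317, 20, 78), (320, 19, 79), (323, 54, 133), (326, 191, 178), (329, 187, 177), (332, 190, 185), (335, 183, 194), (338, 187, 187)]
40 (0.1116, 0.0113) (0.1115, -0.0145) mid (0.1116, -0.0016)
100 (0.0888, 0.0114) (0.0887, -0.0143) mid (0.0887, -0.0014)
180 (0.0591, 0.0115) (0.059, -0.0141) mid (0.0591, -0.0013)
250 (0.0318, 0.0119) (0.0317, -0.0138) mid (0.0318, -0.0009)
mouth top edge (0.1155, -0.002)
pivot rel (0.2285, 0.0006) tip (0.1345, 0.0006)
scene mouth top expected [[323.7, 224.0], [323.8, 232.8], [326.1, 218.7], [326.1, 227.5]]
tip [317.6 235.8] [319.7 230.5] nut [282.1 225.3]
```

```bash
python3 - <<'E'
import pickle,cv2,numpy as np
from h import *
d=pickle.load(open("c2.pkl","rb"));c=d["wrist"]
tcp=np.array([.5094,.0971,.0995]);yaw=np.radians(-49.4);ax=np.array([np.cos(yaw),np.sin(yaw)]);lt=np.array([-ax[1],ax[0]])
f=lambda p:(round(float((p[:2]-tcp[:2])@ax),4),round(float((p[:2]-tcp[:2])@lt),4))
print("tip end face top L,R (z .079)",f(fonz(c,(307,15),.079)),f(fonz(c,(324,15),.079)),"bottom?",f(fonz(c,(315.5,17.5),.071)))
for n,b in(("scene",(245,195,350,260)),):
    P=d[n]["pixels"];g=cv2.cvtColor(P,cv2.COLOR_RGB2HSV);m=((g[...,1]<75)&(g[...,2]>70))
    for x in range(300,345,2):
        ys=np.where(m[205:255,x])[0]+205; print(x,ys.min() if len(ys) else None,ys.max() if len(ys) else None,end=" | ")
E
```

```text
tip end face top L,R (z .079) (0.1347, 0.004) (0.1346, -0.0041) bottom? (0.1359, 0.0)
300 230 254 | 302 230 254 | 304 230 254 | 306 230 238 | 308 231 238 | 310 231 239 | 312 231 239 | 314 232 238 | 316 234 237 | 318 None None | 320 None None | 322 None None | 324 222 232 | 326 219 233 | 328 219 233 | 330 219 233 | 332 220 233 | 334 220 234 | 336 220 234 | 338 220 234 | 340 220 234 | 342 221 234 | 344 221 235 |
```

Everything agrees. The cone's end face measures 8.1 mm wide, 134.7 mm ahead and laterally centred. The mouth sits about 1.5 mm to the side with about 0.5° of yaw error, so I'll correct that, lower 32 mm, and start the insertion.

Call:
{"method": "carry_out", "body": {"motion": [0,0,-0.5,0,-0.05,1,2,0,0,0,0,0,1,2,0,0,0,0,0,0.8,2,0,0,0,0,0,0.43,2,0,0,0,0,0,0,2,0,0,0,1,0,0,2,0,0,0,0.8,0,0,2,0,0,0,0.5,0,0,2,0,0,0,0.5,0,0,2,0,0,0,0.5,0,0,2,0,0,0,0.5,0,0,2,0,0,0,0,0,0,2]}}

```text
time_s: 5.52
tcp_pos: [0.5355, 0.0681, 0.0674]
eef_rot: [-180.0, -0.0, -49.0]
contact_force: [-0.7, 0.4, -2.1]
gripper_width: 0.0256
```

```bash
cat > st.py <<'E'
from plant import r
s=r.get_state();import numpy as np
print(s["time_s"],s["tcp_pos"].round(4),s["eef_rot"].round(2),"F",s["contact_force"].round(1),"M",s["moment"].round(2),s["gripper_width"])
piv=np.array([.6585,-.076]);v=s["tcp_pos"][:2]-piv;print("R",np.linalg.norm(v).round(4),"toggle est pos",(np.degrees(np.arctan2(v[1],v[0]))-130.6).round(2),"yaw",(s["eef_rot"][2]+49.4).round(2))
E
python3 st.py
```

```text
5.5167 [0.5355 0.0681 0.0674] [-1.7998e+02 -1.0000e-02 -4.9030e+01] F [-0.7  0.4 -2.1] M [ 0.07 -0.   -0.02] 0.02564034968700497
R 0.1895 toggle est pos -0.12 yaw 0.37
```

The cone and 10 mm of shaft are already inside with no force. Continuing to the collar.

Call:
{"method": "carry_out", "body": {"motion": [0,0,0,0.5,0,0,2,0,0,0,0.5,0,0,2,0,0,0,0.5,0,0,2,0,0,0,0.5,0,0,2,0,0,0,0.5,0,0,2,0,0,0,0.5,0,0,2,0,0,0,0.5,0,0,2,0,0,0,0.2,0,0,2,0,0,0,0.1,0,0,2,0,0,0,0,0,0,2]}}

```text
time_s: 6.35
tcp_pos: [0.5599, 0.0399, 0.0672]
eef_rot: [180.0, 0.0, -49.0]
contact_force: [0.3, -0.2, -2.9]
gripper_width: 0.0255
```

```bash
python3 st.py
```

```text
6.35 [0.5599 0.0399 0.0672] [179.99   0.   -49.01] F [ 0.3 -0.2 -2.9] M [0.06 0.04 0.02] 0.02554295830488992
R 0.1522 toggle est pos -0.21 yaw 0.39
```

Call:
{"method": "carry_out", "body": {"motion": [0,0,0,0.1,0,0,2,0,0,0,0.1,0,0,2,0,0,0,0.1,0,0,2,0,0,0,0,0,0,2]}}

```text
time_s: 6.68
tcp_pos: [0.5619, 0.0379, 0.0673]
eef_rot: [-180.0, -0.0, -49.0]
contact_force: [0.5, -0.6, -2.8]
gripper_width: 0.0257
```

```bash
python3 st.py
```

```text
6.6833 [0.5619 0.0379 0.0673] [-179.99   -0.    -48.98] F [ 0.5 -0.6 -2.8] M [ 0.04 -0.02 -0.02] 0.025711254254563297
R 0.1493 toggle est pos -0.29 yaw 0.42
```

Call:
{"method": "carry_out", "body": {"motion": [0,0,0,0.1,0,0,2,0,0,0,0.1,0,0,2,0,0,0,0,0,0,2]}}

```text
time_s: 6.93
tcp_pos: [0.5624, 0.037, 0.0671]
eef_rot: [180.0, 0.1, -49.0]
contact_force: [-4.7, 4.7, -0.2]
gripper_width: 0.0258
```

```bash
python3 st.py
```

```text
6.9333 [0.5624 0.037  0.0671] [ 1.7999e+02  8.0000e-02 -4.9000e+01] F [-4.7  4.7 -0.2] M [1.93 1.36 0.  ] 0.025844252034253223
R 0.1483 toggle est pos -0.24 yaw 0.4
```

Collar contact is at 6.6 N, so the bar is fully home. Backing off slightly and starting the swing slowly, watching the radius and force.

Call:
{"method": "carry_out", "body": {"motion": [0,0,0,-0.05,0,0,2,0,0,0,0,0,0,2,0,0,-2,0.01,0.52,0,2,0,0,-2,0.01,0.52,0,2,0,0,-2,0.01,0.52,0,2,0,0,-2,0.01,0.52,0,2,0,0,-2,0.01,0.52,0,2,0,0,0,0,0,0,2]}}

```text
time_s: 7.6
tcp_pos: [0.5441, 0.0191, 0.0672]
eef_rot: [-179.9, 0.1, -38.8]
contact_force: [-5.0, 11.6, -1.0]
gripper_width: 0.0258
```

```bash
cat >> st.py <<'E'
a=np.arctan2(v[1],v[0]);F=s["contact_force"];print("F radial out",(F[0]*np.cos(a)+F[1]*np.sin(a)).round(1),"F tang ccw",(-F[0]*np.sin(a)+F[1]*np.cos(a)).round(1),"Fz",F[2].round(1))
E
python3 st.py
```

```text
7.6 [0.5441 0.0191 0.0672] [-1.7992e+02  6.0000e-02 -3.8840e+01] F [-5.  11.6 -1. ] M [4.16 1.78 0.49] 0.025812420752274922
R 0.1488 toggle est pos 9.68 yaw 10.56
F radial out 11.3 F tang ccw -5.8 Fz -1.0
```

Call:
{"method": "carry_out", "body": {"motion": [0,0,-2,-0.09,0.52,0,2,0,0,-2,0.01,0.52,0,2,0,0,-2,0.01,0.52,0,2,0,0,-2,0.01,0.52,0,2,0,0,-2,0.01,0.52,0,2,0,0,-2,0.01,0.52,0,2,0,0,-2,0.01,0.52,0,2,0,0,-2,0.01,0.52,0,2,0,0,0,0,0,0,2]}}

```text
time_s: 8.35
tcp_pos: [0.5222, -0.0159, 0.0672]
eef_rot: [-179.9, 0.0, -22.9]
contact_force: [-4.6, 12.4, -1.8]
gripper_width: 0.0256
```

```bash
python3 st.py
```

```text
8.35 [ 0.5222 -0.0159  0.0672] [-1.7989e+02  4.0000e-02 -2.2860e+01] F [-4.6 12.4 -1.8] M [4.59 1.71 0.36] 0.025574837856253953
R 0.149 toggle est pos 25.59 yaw 26.54
F radial out 9.2 F tang ccw -9.5 Fz -1.8
```

Call:
{"method": "carry_out", "body": {"motion": [0,0,-2,-0.09,0.52,0,2,0,0,-2,0.01,0.52,0,2,0,0,-2,0.01,0.52,0,2,0,0,-2,0.01,0.52,0,2,0,0,-2,0.01,0.52,0,2,0,0,-2,0.01,0.52,0,2,0,0,-2,0.01,0.52,0,2,0,0,-2,0.01,0.52,0,2,0,0,-2,0.01,0.52,0,2,0,0,-2,0.01,0.52,0,2,0,0,-2,0.01,0.52,0,2,0,0,0,0,0,0,2]}}

```text
time_s: 9.35
tcp_pos: [0.5092, -0.0716, 0.0669]
eef_rot: [-179.9, 0.1, -0.9]
contact_force: [-4.5, 10.3, -0.0]
gripper_width: 0.0256
```

```bash
python3 st.py
```

```text
9.35 [ 0.5092 -0.0716  0.0669] [-1.7993e+02  7.0000e-02 -8.6000e-01] F [-4.5 10.3 -0. ] M [3.79 1.55 0.53] 0.025602191619760954
R 0.1494 toggle est pos 47.73 yaw 48.54
F radial out 4.7 F tang ccw -10.2 Fz -0.0
```

Now I'll take up the vertical play with a light downward lean. Friction will then keep the handle from running through the clearance at the dead point.

Call:
{"method": "carry_out", "body": {"motion": [0,0,0,0,0,0.1,2,0,0,0,0,0,0.1,2,0,0,0,0,0,0.1,2,0,0,0,0,0,0,2]}}

```text
time_s: 9.68
tcp_pos: [0.5091, -0.0714, 0.0645]
eef_rot: [-179.9, 0.1, -1.0]
contact_force: [-8.1, 9.3, 5.4]
gripper_width: 0.0253
```

```bash
python3 st.py
```

```text
9.6833 [ 0.5091 -0.0714  0.0645] [-1.7995e+02  7.0000e-02 -9.7000e-01] F [-8.1  9.3  5.4] M [3.43 2.35 0.31] 0.02528734933783183
R 0.1495 toggle est pos 47.65 yaw 48.43
F radial out 8.4 F tang ccw -9.0 Fz 5.4
```

Call:
{"method": "carry_out", "body": {"motion": [0,0,-1,0,0.26,0.05,2,0,0,-1,0,0.26,0.05,2,0,0,-1,0,0.26,0,2,0,0,-1,0,0.26,0,2,0,0,-1,0,0.26,0,2,0,0,-1,0,0.26,0,2,0,0,-1,0,0.26,0,2,0,0,-1,0,0.26,0,2,0,0,-1,0,0.26,0,2,0,0,-1,0,0.26,0,2,0,0,0,0,0,0,2]}}

```text
time_s: 10.6
tcp_pos: [0.5105, -0.0981, 0.0635]
eef_rot: [-180.0, 0.1, 9.1]
contact_force: [-7.2, 5.9, 5.4]
gripper_width: 0.0258
```

```bash
python3 st.py
```

```text
10.6 [ 0.5105 -0.0981  0.0635] [-1.7996e+02  8.0000e-02  9.0900e+00] F [-7.2  5.9  5.4] M [2.32 2.1  0.36] 0.02580814616798193
R 0.1496 toggle est pos -302.12 yaw 58.49
F radial out 6.3 F tang ccw -6.9 Fz 5.4
```

Call:
{"method": "carry_out", "body": {"motion": [0,0,-0.5,0,0.13,0.05,2,0,0,-0.5,0,0.13,0.05,2,0,0,-0.5,0,0.13,0.05,2,0,0,-0.5,0,0.13,0,2,0,0,-0.5,0,0.13,0,2,0,0,-0.5,0,0.13,0,2,0,0,-0.5,0,0.13,0,2,0,0,-0.5,0,0.13,0,2,0,0,0,0,0,0,2]}}

```text
time_s: 11.35
tcp_pos: [0.5123, -0.1084, 0.062]
eef_rot: [-180.0, 0.1, 13.1]
contact_force: [-6.2, 3.9, 4.0]
gripper_width: 0.0257
```

```bash
python3 st.py
```

```text
11.35 [ 0.5123 -0.1084  0.062 ] [-1.7997e+02  1.0000e-01  1.3060e+01] F [-6.2  3.9  4. ] M [1.57 2.03 0.36] 0.025718447053228243
R 0.1497 toggle est pos -298.1 yaw 62.46
F radial out 5.2 F tang ccw -5.1 Fz 4.0
```

Call:
{"method": "carry_out", "body": {"motion": [0,0,-0.5,0,0.13,0.1,2,0,0,-0.5,0,0.13,0.1,2,0,0,-0.5,0,0.13,0.1,2,0,0,-0.5,0,0.13,0.05,2,0,0,0,0,0,0,2]}}

```text
time_s: 11.77
tcp_pos: [0.5139, -0.114, 0.0598]
eef_rot: [180.0, 0.1, 15.1]
contact_force: [-10.6, 1.6, 18.3]
gripper_width: 0.0257
```

```bash
python3 st.py
```

```text
11.7667 [ 0.5139 -0.114   0.0598] [1.7997e+02 8.0000e-02 1.5100e+01] F [-10.6   1.6  18.3] M [0.97 3.43 0.36] 0.02574493181353485
R 0.1496 toggle est pos -295.86 yaw 64.5
F radial out 9.8 F tang ccw -4.2 Fz 18.3
```

The bar is firmly wedged (Fz 18 N). Creeping over the dead point.

Call:
{"method": "carry_out", "body": {"motion": [0,0,-0.5,0,0.13,0,2,0,0,-0.5,0,0.13,0,2,0,0,-0.5,0,0.13,0,2,0,0,-0.5,0,0.13,0,2,0,0,0,0,0,0,2]}}

```text
time_s: 12.18
tcp_pos: [0.5153, -0.1192, 0.0599]
eef_rot: [180.0, 0.1, 17.1]
contact_force: [-10.6, 1.4, 17.7]
gripper_width: 0.0255
```

```bash
python3 st.py
```

```text
12.1833 [ 0.5153 -0.1192  0.0599] [1.7996e+02 7.0000e-02 1.7100e+01] F [-10.6   1.4  17.7] M [0.67 3.3  0.45] 0.02546867408264796
R 0.1496 toggle est pos -293.82 yaw 66.5
F radial out 9.8 F tang ccw -4.4 Fz 17.7
```

Call:
{"method": "carry_out", "body": {"motion": [0,0,-0.5,0,0.13,0,2,0,0,-0.5,0,0.13,0,2,0,0,-0.5,0,0.13,0,2,0,0,-0.5,0,0.13,0,2,0,0,0,0,0,0,2]}}

```text
time_s: 12.6
tcp_pos: [0.5169, -0.1242, 0.0599]
eef_rot: [180.0, 0.1, 19.1]
contact_force: [-9.7, 0.6, 15.3]
gripper_width: 0.0253
```

```bash
python3 st.py
```

```text
12.6 [ 0.5169 -0.1242  0.0599] [1.7996e+02 7.0000e-02 1.9100e+01] F [-9.7  0.6 15.3] M [0.4 3.1 0.4] 0.0253126395643461
R 0.1496 toggle est pos -291.78 yaw 68.5
F radial out 9.0 F tang ccw -3.7 Fz 15.3
```

Call:
{"method": "carry_out", "body": {"motion": [0,0,-0.5,0,0.13,0,2,0,0,-0.5,0,0.13,0,2,0,0,-0.5,0,0.13,0,2,0,0,-0.5,0,0.13,0,2,0,0,0,0,0,0,2]}}

```text
time_s: 13.02
tcp_pos: [0.5188, -0.1293, 0.0599]
eef_rot: [179.9, 0.1, 21.1]
contact_force: [-9.2, -0.4, 15.6]
gripper_width: 0.0257
```

```bash
cat >> st.py <<'E'
print("torque on hand about pivot",(v[0]*F[1]-v[1]*F[0]).round(2),"+Mz",s["moment"][2].round(2))
E
python3 st.py
```

```text
13.0167 [ 0.5188 -0.1293  0.0599] [1.7995e+02 7.0000e-02 2.1100e+01] F [-9.2 -0.4 15.6] M [0.05 2.93 0.44] 0.02570081692205201
R 0.1495 toggle est pos -289.73 yaw 70.5
F radial out 8.7 F tang ccw -2.9 Fz 15.6
torque on hand about pivot -0.44 +Mz 0.44
```

The torque about the pivot is about zero, so the handle is at the dead point. It trails the hand by about 4° of clearance. Leaning a bit more for friction, then continuing slowly.

Call:
{"method": "carry_out", "body": {"motion": [0,0,0,0,0,0.1,2,0,0,-0.5,0,0.13,0,2,0,0,-0.5,0,0.13,0,2,0,0,-0.5,0,0.13,0,2,0,0,0,0,0,0,2]}}

```text
time_s: 13.43
tcp_pos: [0.5204, -0.1332, 0.0592]
eef_rot: [179.9, 0.1, 22.6]
contact_force: [-10.0, -3.2, 18.2]
gripper_width: 0.0256
```

```bash
python3 st.py
```

```text
13.4333 [ 0.5204 -0.1332  0.0592] [1.7992e+02 6.0000e-02 2.2600e+01] F [-10.   -3.2  18.2] M [-0.7   3.02  0.34] 0.025640418585245184
R 0.1495 toggle est pos -288.1 yaw 72.0
F radial out 10.4 F tang ccw -0.9 Fz 18.2
torque on hand about pivot -0.13 +Mz 0.34
```

Call:
{"method": "carry_out", "body": {"motion": [0,0,-0.5,0,0.13,0.05,2,0,0,-0.5,0,0.13,0,2,0,0,-0.5,0,0.13,0,2,0,0,0,0,0,0,2]}}

```text
time_s: 13.77
tcp_pos: [0.5221, -0.137, 0.059]
eef_rot: [179.9, 0.0, 24.1]
contact_force: [-9.7, -3.5, 19.8]
gripper_width: 0.0255
```

```bash
python3 st.py
```

```text
13.7667 [ 0.5221 -0.137   0.059 ] [1.799e+02 4.000e-02 2.410e+01] F [-9.7 -3.5 19.8] M [-0.91  3.08  0.34] 0.025545389979905908
R 0.1494 toggle est pos -286.5 yaw 73.5
F radial out 10.3 F tang ccw -0.8 Fz 19.8
torque on hand about pivot -0.12 +Mz 0.34
```

Call:
{"method": "carry_out", "body": {"motion": [0,0,-0.5,0,0.13,0,2,0,0,-0.5,0,0.13,0,2,0,0,-0.5,0,0.13,0,2,0,0,0,0,0,0,2]}}

```text
time_s: 14.1
tcp_pos: [0.5238, -0.1406, 0.0588]
eef_rot: [179.9, 0.0, 25.6]
contact_force: [-6.8, -6.1, 10.3]
gripper_width: 0.0261
```

```bash
python3 st.py|tail -3
```

```text
R 0.1494 toggle est pos -284.97 yaw 74.99
F radial out 8.8 F tang ccw 2.5 Fz 10.3
torque on hand about pivot 0.38 +Mz -0.11
```

Call:
{"method": "carry_out", "body": {"motion": [0,0,-0.5,0,0.13,0,2,0,0,-0.5,0,0.13,0,2,0,0,0,0,0,0,2]}}

```text
time_s: 14.35
tcp_pos: [0.5251, -0.1432, 0.0585]
eef_rot: [179.9, 0.0, 26.6]
contact_force: [-7.6, -7.1, 12.8]
gripper_width: 0.0252
```

```bash
python3 st.py|tail -3; python3 - <<'E'
from plant import r
import cv2
c=r.capture("wrist");cv2.imwrite("pics/w3.png",c["pixels"][0:300,120:520,::-1])
E
```

```text
R 0.1493 toggle est pos -283.86 yaw 75.96
F radial out 10.0 F tang ccw 3.0 Fz 12.8
torque on hand about pivot 0.44 +Mz -0.03
```

View pics/w3.png

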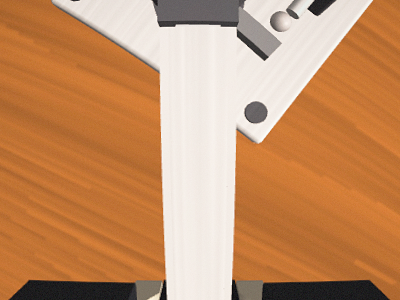

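The wrist view shows the collar seated against the mouth (198,24). The hub's ear (260,35) is about 2 mm, or 2–3°, short of the ball-ended stop screw at (281,20). Easing on in 1° steps.

Call:
{"method": "carry_out", "body": {"motion": [0,0,-0.5,0,0.13,0,2,0,0,-0.5,0,0.13,0,2,0,0,0,0,0,0,2]}}

```text
time_s: 14.65
tcp_pos: [0.5264, -0.1456, 0.0585]
eef_rot: [179.9, 0.0, 27.6]
contact_force: [-6.1, -8.5, 12.9]
gripper_width: 0.0253
```

```bash
python3 st.py|tail -3; python3 - <<'E'
from plant import r
import cv2
c=r.capture("wrist");cv2.imwrite("pics/w4.png",cv2.resize(c["pixels"][0:75,320:420,::-1],(600,450),interpolation=cv2.INTER_CUBIC))
E
```

```text
R 0.1493 toggle est pos -282.83 yaw 76.96
F radial out 9.3 F tang ccw 4.6 Fz 12.9
torque on hand about pivot 0.69 +Mz 0.03
```

View pics/w4.png

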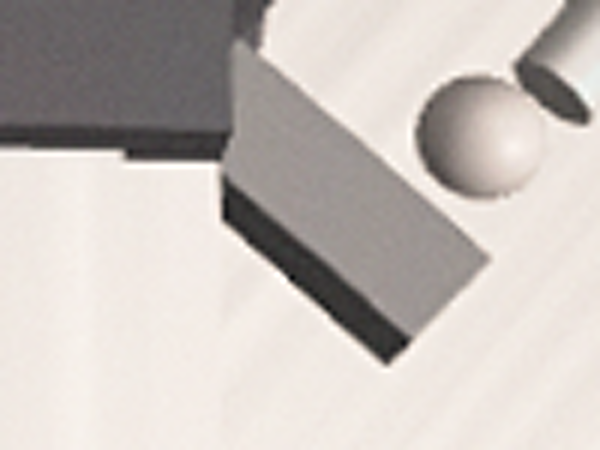

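The ear edge is still about 4 px (about 1.4 mm, or 2°) short of the ball at (373,23) in full-image pixels.

Call:
{"method": "carry_out", "body": {"motion": [0,0,-0.5,0,0.13,0,2,0,0,-0.5,0,0.13,0,2,0,0,0,0,0,0,2]}}

```text
time_s: 14.95
tcp_pos: [0.5277, -0.148, 0.0586]
eef_rot: [179.9, 0.0, 28.6]
contact_force: [-5.3, -9.0, 12.7]
gripper_width: 0.0256
```

```bash
python3 st.py|tail -3
```

```text
R 0.1493 toggle est pos -281.77 yaw 77.96
F radial out 9.0 F tang ccw 5.3 Fz 12.7
torque on hand about pivot 0.8 +Mz -0.08
```

Call:
{"method": "carry_out", "body": {"motion": [0,0,-0.5,0,0.13,0,2,0,0,-0.5,0,0.13,0,2,0,0,0,0,0,0,2]}}

```text
time_s: 15.2
tcp_pos: [0.529, -0.1503, 0.0585]
eef_rot: [179.9, 0.0, 29.6]
contact_force: [-6.9, -8.5, 11.6]
gripper_width: 0.0259
```

```bash
python3 st.py|tail -3
```

```text
R 0.1493 toggle est pos -280.74 yaw 78.96
F radial out 10.2 F tang ccw 4.0 Fz 11.6
torque on hand about pivot 0.59 +Mz -0.09
```

Call:
{"method": "carry_out", "body": {"motion": [0,0,-0.5,0,0.13,0,2,0,0,0,0,0,0,2]}}

```text
time_s: 15.37
tcp_pos: [0.5297, -0.1515, 0.0586]
eef_rot: [179.9, 0.0, 30.1]
contact_force: [-5.6, -9.4, 11.3]
gripper_width: 0.0255
```

```bash
python3 st.py|tail -3
```

```text
R 0.1493 toggle est pos -280.2 yaw 79.45
F radial out 9.6 F tang ccw 5.3 Fz 11.3
torque on hand about pivot 0.79 +Mz -0.03
```

Call:
{"method": "carry_out", "body": {"motion": [0,0,-0.5,0,0.13,0,2,0,0,-0.5,0,0.13,0,2,0,0,0,0,0,0,2]}}

```text
time_s: 15.62
tcp_pos: [0.5311, -0.1539, 0.0586]
eef_rot: [179.8, 0.0, 31.1]
contact_force: [-4.8, -9.7, 11.7]
gripper_width: 0.0254
```

```bash
python3 st.py|tail -3; python3 - <<'E'
from plant import r
import cv2,numpy as np
c=r.capture("wrist");cv2.imwrite("pics/w5.png",cv2.resize(c["pixels"][0:75,320:420,::-1],(600,450),interpolation=cv2.INTER_CUBIC))
E
```

```text
R 0.1493 toggle est pos -279.16 yaw 80.46
F radial out 9.2 F tang ccw 5.8 Fz 11.7
torque on hand about pivot 0.86 +Mz -0.01
```

View pics/w5.png

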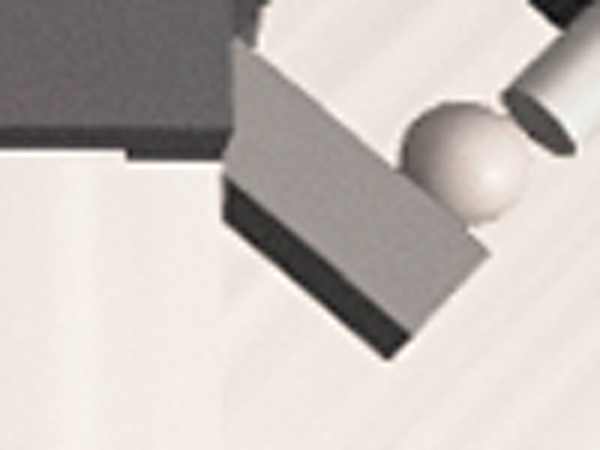

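The ball now appears to touch the ear's edge, so it's at or very near contact. Half-degree steps from here.

Call:
{"method": "carry_out", "body": {"motion": [0,0,-0.5,0,0.13,0,2,0,0,0,0,0,0,2]}}

```text
time_s: 15.83
tcp_pos: [0.5319, -0.155, 0.0586]
eef_rot: [179.8, 0.0, 31.6]
contact_force: [-5.2, -10.4, 11.0]
gripper_width: 0.0259
```

```bash
python3 st.py|tail -3
```

```text
R 0.1493 toggle est pos -278.63 yaw 80.95
F radial out 9.9 F tang ccw 6.1 Fz 11.0
torque on hand about pivot 0.91 +Mz -0.12
```

Call:
{"method": "carry_out", "body": {"motion": [0,0,-0.5,0,0.13,0,2,0,0,-0.5,0,0.13,0,2,0,0,0,0,0,0,2]}}

```text
time_s: 16.08
tcp_pos: [0.5333, -0.1574, 0.0587]
eef_rot: [179.8, 0.0, 32.6]
contact_force: [-4.4, -11.0, 10.9]
gripper_width: 0.0255
```

```bash
python3 st.py|tail -3
```

```text
R 0.1493 toggle est pos -277.56 yaw 81.95
F radial out 9.6 F tang ccw 6.8 Fz 10.9
torque on hand about pivot 1.02 +Mz -0.17
```

Call:
{"method": "carry_out", "body": {"motion": [0,0,-0.5,0,0.13,0,2,0,0,-0.5,0,0.13,0,2,0,0,0,0,0,0,2]}}

```text
time_s: 16.33
tcp_pos: [0.5346, -0.1593, 0.0586]
eef_rot: [179.9, 0.0, 33.5]
contact_force: [-5.4, -9.3, 12.0]
gripper_width: 0.0257
```

```bash
python3 st.py|tail -3
```

```text
R 0.1493 toggle est pos -276.69 yaw 82.94
F radial out 9.6 F tang ccw 4.7 Fz 12.0
torque on hand about pivot 0.71 +Mz -0.18
```

Call:
{"method": "carry_out", "body": {"motion": [0,0,-0.5,0,0.13,0,2,0,0,0,0,0,0,2]}}

```text
time_s: 16.5
tcp_pos: [0.5351, -0.1601, 0.0585]
eef_rot: [179.9, 0.0, 34.0]
contact_force: [-5.8, -7.0, 12.2]
gripper_width: 0.0259
```

```bash
python3 st.py|tail -3
```

```text
R 0.1494 toggle est pos -276.33 yaw 83.43
F radial out 8.7 F tang ccw 2.6 Fz 12.2
torque on hand about pivot 0.38 +Mz -0.22
```

The hand torque has dropped from 0.85 to 0.16 N m, so the stop is now carrying the handle at about 17 N. Holding briefly, then taking off the lean.

Call:
{"method": "carry_out", "body": {"motion": [0,0,-0.25,0,0.06,0,2,0,0,0,0,0,0,2,0,0,0,0,0,0,2,0,0,0,0,0,0,2,0,0,0,0,0,-0.1,2,0,0,0,0,0,-0.1,2,0,0,0,0,0,-0.1,2,0,0,0,0,0,0,2]}}

```text
time_s: 17.17
tcp_pos: [0.5347, -0.1596, 0.0599]
eef_rot: [180.0, 0.1, 34.2]
contact_force: [-2.9, -5.4, -1.6]
gripper_width: 0.0253
```

```bash
python3 st.py
```

```text
17.1667 [ 0.5347 -0.1596  0.0599] [1.800e+02 7.000e-02 3.422e+01] F [-2.9 -5.4 -1.6] M [-1.94  0.74 -0.32] 0.02526605826602471
R 0.1494 toggle est pos -276.57 yaw 83.62
F radial out 5.4 F tang ccw 2.9 Fz -1.6
torque on hand about pivot 0.43 +Mz -0.32
```

Call:
{"method": "carry_out", "body": {"motion": [0,0,0,-0.1,0.1,-0.1,2,0,0,0,0,0.05,-0.05,2,0,0,0,0,0,0,2]}}

```text
time_s: 17.42
tcp_pos: [0.5351, -0.1604, 0.061]
eef_rot: [-180.0, 0.0, 34.3]
contact_force: [-0.7, 0.3, -3.4]
gripper_width: 0.0256
```

```bash
python3 st.py
```

```text
17.4167 [ 0.5351 -0.1604  0.061 ] [-1.7996e+02  3.0000e-02  3.4270e+01] F [-0.7  0.3 -3.4] M [-0.27  0.48  0.04] 0.025609840799760194
R 0.1495 toggle est pos -276.24 yaw 83.67
F radial out 0.4 F tang ccw -0.7 Fz -3.4
torque on hand about pivot -0.1 +Mz 0.04
```

The hand is unloaded and the handle rests on the stop. Drawing the bar off along its axis.

Call:
{"method": "carry_out", "body": {"motion": [0,0,0,-0.3,0,0,2,0,0,0,-0.4,0,0,2,0,0,0,-0.4,0,0,2,0,0,0,-0.4,0,0,2,0,0,0,0,0,0,2]}}

```text
time_s: 17.83
tcp_pos: [0.5222, -0.1693, 0.0612]
eef_rot: [-180.0, 0.0, 34.2]
contact_force: [-0.8, -0.2, -4.4]
gripper_width: 0.0256
```

```bash
python3 st.py
```

```text
17.8333 [ 0.5222 -0.1693  0.0612] [-1.7998e+02  2.0000e-02  3.4240e+01] F [-0.8 -0.2 -4.4] M [-0.48  0.29 -0.03] 0.02558523757411819
R 0.1652 toggle est pos -276.21 yaw 83.64
F radial out 0.7 F tang ccw -0.3 Fz -4.4
torque on hand about pivot -0.05 +Mz -0.03
```

Call:
{"method": "carry_out", "body": {"motion": [0,0,0,-0.5,0,0,2,0,0,0,-0.5,0,0,2,0,0,0,-0.5,0,0,2,0,0,0,-0.5,0,0,2,0,0,0,-0.5,0,0,2,0,0,0,-0.5,0,0,2,0,0,0,-0.5,0,0,2,0,0,0,-0.5,0,0,2,0,0,0,-1,0,0,2,0,0,0,-1,0,0,2,0,0,0,-1.5,0,0,2,0,0,0,-1.5,0,0,2,0,0,0,-1.5,0,0,2,0,0,0,0,0,0,2]}}

```text
time_s: 19.0
tcp_pos: [0.4326, -0.2294, 0.0611]
eef_rot: [-179.9, 0.1, 34.1]
contact_force: [-0.2, 0.4, -3.1]
gripper_width: 0.0258
```

```bash
python3 st.py; python3 - <<'E'
from plant import r
import cv2,numpy as np
w=r.capture("wrist")["pixels"][0:300,120:520,::-1];s=r.capture("scene")["pixels"];s=cv2.resize(s[180:300,230:390,::-1],(400,300),interpolation=cv2.INTER_CUBIC)
cv2.imwrite("pics/w6.png",np.hstack([w,s]))
E
```

```text
19.0 [ 0.4326 -0.2294  0.0611] [-1.7992e+02  7.0000e-02  3.4150e+01] F [-0.2  0.4 -3.1] M [-0.07  0.09  0.02] 0.025796670824143275
R 0.2731 toggle est pos -276.43 yaw 83.55
F radial out -0.1 F tang ccw -0.5 Fz -3.1
torque on hand about pivot -0.14 +Mz 0.02
```

View pics/w6.png

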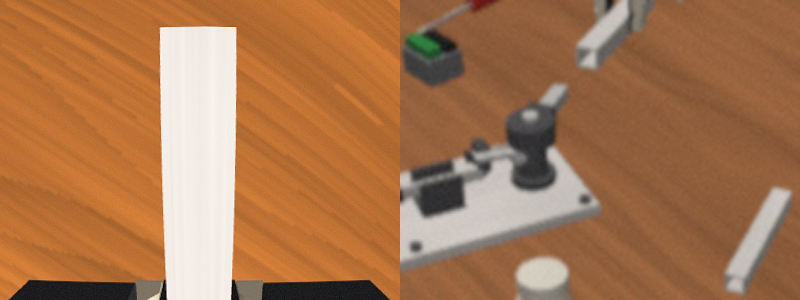

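The bar is clear of the handle (the mouth is about 158 mm from the pivot), and the handle stays over. Lowering the bar to the bench.

Call:
{"method": "carry_out", "body": {"motion": [0,0,0,0,0,1,2,0,0,0,0,0,1,2,0,0,0,0,0,1,2,0,0,0,0,0,0.8,2,0,0,0,0,0,0.4,2,0,0,0,0,0,0.2,2,0,0,0,0,0,0.2,2,0,0,0,0,0,0.2,2,0,0,0,0,0,0.2,2,0,0,0,0,0,0.1,2,0,0,0,0,0,0.1,2,0,0,0,0,0,0.1,2,0,0,0,0,0,0,2]}}

```text
time_s: 20.18
tcp_pos: [0.4372, -0.2281, 0.0089]
eef_rot: [179.9, -0.1, 34.3]
contact_force: [1.3, 2.7, 4.8]
gripper_width: 0.0255
```

```bash
python3 st.py|head -1
```

```text
20.1833 [ 0.4372 -0.2281  0.0089] [ 1.7993e+02 -7.0000e-02  3.4290e+01] F [1.3 2.7 4.8] M [ 0.41  0.1  -0.09] 0.025469985976658338
```

Call:
{"method": "carry_out", "body": {"motion": [0,0,0,0,0,0.1,2,0,0,0,0,0,0.1,2,0,0,0,0,0,0.1,2,0,0,0,0,0,0,2]}}

```text
time_s: 20.52
tcp_pos: [0.4379, -0.228, 0.0061]
eef_rot: [179.9, -0.1, 34.3]
contact_force: [2.4, 2.8, 6.1]
gripper_width: 0.0253
```

```bash
python3 st.py|head -1
```

```text
20.5167 [ 0.4379 -0.228   0.0061] [ 1.7989e+02 -1.3000e-01  3.4290e+01] F [2.4 2.8 6.1] M [ 0.97 -0.31 -0.17] 0.025262300354692974
```

Nearly flat. Opening the fingers, then rising clear.

Call:
{"method": "carry_out", "body": {"motion": [0,0,0,0,0,0,3.2,0,0,0,0,0,0,4,0,0,0,0,0,0,6,0,0,0,0,0,0,6,0,0,0,0,0,0,6,0,0,0,0,0,-1,6,0,0,0,0,0,-2,6,0,0,0,0,0,-3,6,0,0,0,0,0,-3,6,0,0,0,0,0,-3,6,0,0,0,0,0,0,6]}}

```text
time_s: 21.43
tcp_pos: [0.4394, -0.229, 0.1309]
eef_rot: [179.6, -0.3, 34.3]
contact_force: [1.8, 0.6, 0.0]
gripper_width: 0.0602
```

```bash
python3 st.py|head -1; python3 - <<'E'
from plant import r
from h import *
import cv2,numpy as np
d={n:r.capture(n) for n in("top","wrist","scene")}
a=np.hstack([cv2.resize(d["top"]["pixels"][110:350,180:540,::-1],(400,300)),cv2.resize(d["scene"]["pixels"][120:345,190:490,::-1],(400,300))])
cv2.imwrite("pics/end.png",np.vstack([a,np.hstack([cv2.resize(d["wrist"]["pixels"][:,:,::-1],(400,300)),a[:,:400]*0])]))
E
```

```text
21.4333 [ 0.4394 -0.229   0.1309] [179.61  -0.33  34.32] F [1.8 0.6 0. ] M [-0.06 -0.24 -0.01] 0.060206111172361736
```

View pics/end.png

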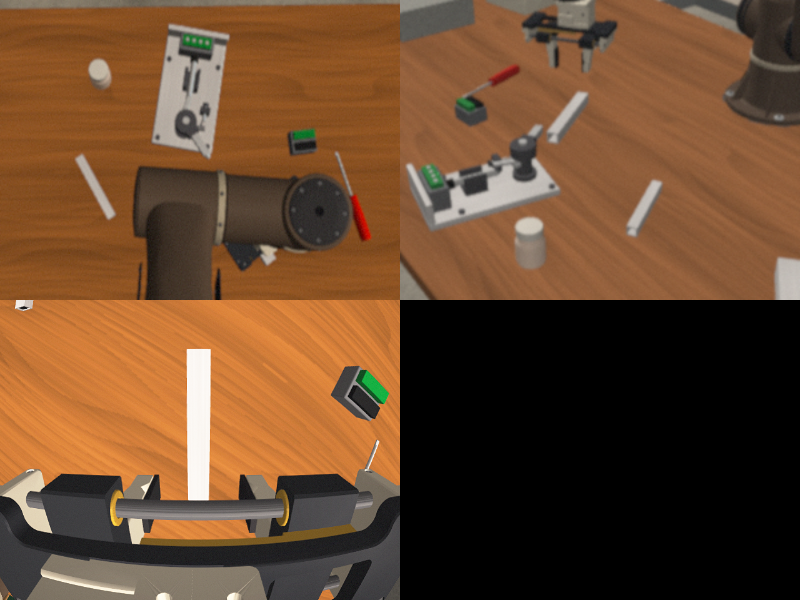

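The bar lies flat and clear, the handle is over, and nothing else has moved noticeably. Handing in.

```bash
python3 -c "
from plant import r
print(r.close_job())"; python3 st.py|head -1
```

```text
the job is handed in; nothing more can be done
None
the job is handed in; nothing more can be done
```

The job is handed in at about 21.5 s of the 64 s allowed. No verdict is given, so the results below are from my own readings.

- **Fitting the bar:** I gripped the middle-sized bar 15 mm behind its centre and slid it over the open handle. It met the collar with about 6.6 N.
- **Throwing the handle:** I swung it round with a light downward lean so the handle could not run through the clearance. It crossed the dead point in half-degree steps without any jump I could see, but handle speed was not measured directly.
- **Stop screw:** The torque on the hand fell from about 0.85 to 0.16 N m when the stop took over, which works out to about 17 N on the screw. This is inferred, because the screw force can't be read. One earlier dip that looked like the stop was not it.
- **Laying the bar down:** I unloaded the hand, drew the bar off along its axis and set it on the bench.

**Last checks:** The final pictures show the handle still over and the bar lying on the bench, clear of the clamp. Its mouth was about 158 mm from the pivot when I drew it off. The jar, module and screwdriver look undisturbed by eye; I did not measure how far they moved. The bar's final height and flatness were also judged by eye.

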